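# Hand over the glass ball stopper in its handled dish, handle towards the guest

## Robot

A 6-joint arm with a two-finger parallel gripper is mounted at the origin on the work surface. World frame = base frame: x ahead of the robot, y to its left, z up, the work surface at z = 0. Lengths are in mm, angles in rad, forces in N, time in s.
With the tool pointing down it reaches from about 300 to 775 mm from the base axis. Payload 14.6 kg.
Tool frame: the origin (TCP) lies at the very end of the fingers, on their centre line; the grasp point (between the pads) lies 19 mm behind it; y points along the fingers, x is the direction in which the jaws open and shut, and the axes are right-handed (so a half turn about y gives the same grasp; the last joint's range is limited). The gripper opens to 85 mm and grips with 20 to 120 N. Pads are 22 mm wide; open, the fingers measure 114 mm over their backs; the gripper's body (76 mm by 85 mm) begins 54 mm behind the grasp point. The pads swing forward as they close: fully open they stand 13 mm farther back than shut.
Start: joints at [1.161, 0.3, 1.521, -0, 1.321, -0.067], TCP at [184.866, 517.99, 231.281] pointing down, gripper open.
Joint ranges: [-3.03, 3.03], [-0.79, 2.21], [0.23, 2.52], [-1.04, 4.18], [0, 3.07], [-2.55, 2.55]. Speed limits (rad/s): [2.22, 2.22, 2.57, 3.14, 3.14, 3.14].

## Interface

Orientations are given as a unit quaternion [w, x, y, z].
In Python, from station import manip gives the robot as it stands.
- The arm moves only by the tool play_rows, never from a script. Its argument "steps" is a list of rows, each a list of 6 numbers: the shift along the tool's x, y, z in mm, then the turn, a rotation vector about the tool's x, y, z in rad. In form: [[x, y, z, rx, ry, rz], ...]. A call has 1 to 20 rows; each row is the pose to reach, as a shift and turn from the pose commanded when the call began, along the tool's axes at that moment; what a row does not reach only later rows make up. A row lasts 1/8 s, in which the tool goes at most 62.5 mm and 10.7 degrees, less where a joint would pass 70% of its speed; a pose out of reach is approached as far as the arm can. A call with a gripper value outside its range is refused whole. "gripper" is the opening, from 0 (shut) to 1 (fully open), set as the call begins (left out, the last holds). The fingers move at their own pace and stop on an object; "newtons" is the grip in N (left out, the last holds). Time passes only in rows, so rows that repeat a pose let the fingers close. It gives the time, the measured TCP pose, the force and the opening at its end, in the units of the state.
- manip.state(): the state, without advancing time (a new reading comes with each control period).
- manip.get_image(name): name is "scene" or "top"; returns a dict with "frame" (384x512x3 uint8, blue, green, red), "depth" (384x512 float32, mm along the optical axis (not along the pixel's ray), 0 where there is no reading), "fx", "fy", "cx", "cy" (pixels), "pose" (4x4, takes a point from camera to world coordinates). Camera axes: x right, y down, z forward; pixel columns grow to the right and rows downward; lengths in mm; the calibration is good to about 2 mm. A picture is of the moment at which its call begins.
- manip.sign_off(): hands the job in, once; it reports no verdict.
The state is a dict: "time_s": time; "q": joint angles; "qd": joint speeds; "joint_efforts": joint torques, N m; "tool_pos": TCP position; "tool_rot": TCP orientation; "contact_force": force on the tool from outside, world axes, zero at the start; "torque": the same for the moment, N m; "width": finger opening in mm.
Only numpy, scipy, OpenCV 4.12 (cv2) and the standard library are available. Lean on these libraries where they do the work, as an engineer would, in place of code of your own. Each camera call takes 0.05 s, during which the arm holds its last target.

## Task

The water pitcher's glass ball stopper rests in the small square dish with a lug handle on the red tray: lift that dish straight up off the lacquer without sliding or turning it there, and carry it level over the guest's placemat. Give it about a quarter turn so that its handle points squarely at the guest, who sits beyond the edge of the mat where the chopsticks lie, keeping the ball in the middle of the dish, away from the rim and untouched. Finish still holding the dish, level and still, about a hand's breadth (10 cm) above the middle of the placemat, with everything else on the table left alone.

Things in the scene. Friction and masses are not known exactly. Their poses are not given: they have to be found in the camera images.
- dish_mid (a point): Small loose indigo porcelain dish, square: 62 mm outside both ways, 24 mm high, straight upright outer walls from 5 mm up, 4 mm thick; 0.10 to 0.16 kg; stands on the tray's floor. The point is its centre, 12 mm above its underside. z is up, x points along the flat lug handle; the two sides across y are bare and can be gripped from above, a finger outside each.
- dish_handle (a point): Point on the dish's lug handle, 48 mm from the dish's middle along its x axis and 18 mm above its underside. The lug is a flat tongue 24 mm wide and 6 mm thick that stands out level from one side, its end 62 mm from the dish's middle. At the start it points roughly to the robot's left.
- dish_seat (a point): Where the ball's centre is when the ball lies in the very middle of the dish: on the dish's axis, 23 mm above its underside. The well is round and gently dished (its middle 9 mm above the underside, slope 3 degrees near the middle growing to 16 degrees at 28 mm out), so a ball rolls back to the middle if the dish is level.
- ball_center (a point): Centre of the loose, clear glass ball stopper, 28 mm in diameter, about 29 g, that lies in the middle of the dish at the start; it rolls freely. Its top stands 37 mm above the dish's underside, 13 mm above the rim.
- placemat: The guest's thin wooden placemat, fixed to the table: 150 mm along its x, 210 mm along its y, 4 mm thick; origin under its middle at table height. Its x axis points to the guest's edge, along which a pair of chopsticks lies (about 50 mm from the middle, tops 12 mm above the table). It can lie turned a little.
- tray: Red lacquered wooden tray, fixed to the table, 280 mm along its x, 420 mm along its y; its rim is 24 mm high and 8 mm thick, its floor is 10 mm above the table; origin under its middle at table height. The dish, medicine case, crusher and round dish stand on it.
- case: Bystander: loose three-tier stacking plastic medicine case, 105 by 72 by 78 mm high, on the right part of the tray; origin under its middle.
- crusher: Bystander: loose stainless steel pill crusher, an upright cylinder 35 mm across and 78 mm high with a ribbed screw top, on the right part of the tray; origin under its middle.
- round_dish: Bystander: loose round indigo dish, 72 mm across and 20 mm high, with a few tablets, on the right part of the tray; origin under its middle.
- pitcher: Bystander: loose empty glass water pitcher, 90 mm across and 208 mm high, standing on the table to the left of the placemat; origin under its middle.
Not all that is in view belongs to the job. Leave any grey or turquoise look-alike of the part that bears dish_mid alone.

How it is judged:
By the outcome, as a careful person would: the job done as asked, in the order asked, and still so for the second after the job is handed in, while the arm keeps its last pose, push and grip.
It also fails if it takes over 51 s, if anything falls off the work surface, if the arm or the gripper's body presses on something with over 40 N, if the wrist force passes 120 N, or if a joint passes its speed limit or range.

## Working session

There is one attempt and no reset: what is moved stays moved. The work goes in short steps, Python scripts to look and compute and a tool call to move; the robot and the scene stay as the last step left them, time stands still between calls to the robot, and variables do not carry over. Pictures are saved under pics/ and viewed, and the job is handed in when it is done.

Besides the shell and the picture viewer there is one more tool, called after "Emit:" as name(argument=value, ...) on one line, values as JSON. play_rows: Moves the arm, as the interface text tells. Its arguments: {"type":"object","properties":{"steps":{"type":"array","items":{"type":"array","items":{"type":"number"}}},"gripper":{"type":"number"},"newtons":{"type":"number"}},"required":["steps"]}

```bash
mkdir -p pics; ls; python3 - <<'E'
from station import manip
import cv2,numpy as np
print(manip.state())
for n in("scene","top"):
    d=manip.get_image(n); cv2.imwrite(f"pics/{n}0.png",d["frame"]); np.savez(f"/tmp/{n}0.npz",**d)
    print(n,d["fx"],d["fy"],d["cx"],d["cy"],np.round(d["pose"],3).tolist())
E
```

```text
pics
{'time_s': 0.0, 'q': array([ 1.16140534e+00,  3.00465743e-01,  1.52163016e+00, -1.88084599e-06,
        1.32070939e+00, -6.66037533e-02]), 'qd': array([-0.00053781, -0.0010682 ,  0.00082077,  0.00128705, -0.00209997,
        0.00067364]), 'joint_efforts': array([ 3.31284791e-03, -5.43500555e+01, -3.61803031e+01,  1.40145025e-04,
        3.88750443e-03,  6.85260011e-05]), 'tool_pos': array([184.76579375, 517.76551413, 230.70349373]), 'tool_rot': array([-0.57772798,  0.57817537,  0.40703047, -0.40776197]), 'contact_force': array([ 0.67522596, -0.39611345, -0.51497992]), 'torque': array([-0.02541103, -0.00185997, -0.06490343]), 'width': 85.42281535878749}
scene 366.61859462746867 366.61859462746867 262.3112887675193 191.09957687759288 [[0.6, 0.596, -0.534, 967.469], [0.8, -0.462, 0.383, -298.199], [-0.018, -0.657, -0.753, 718.846], [0.0, 0.0, 0.0, 1.0]]
top 349.8544367483093 349.8544367483093 260.829394933683 193.57752669773635 [[0.024, -0.98, 0.196, 283.486], [-1.0, -0.022, 0.015, 37.087], [-0.01, -0.197, -0.98, 1060.574], [0.0, 0.0, 0.0, 1.0]]
```

View pics/scene0.png

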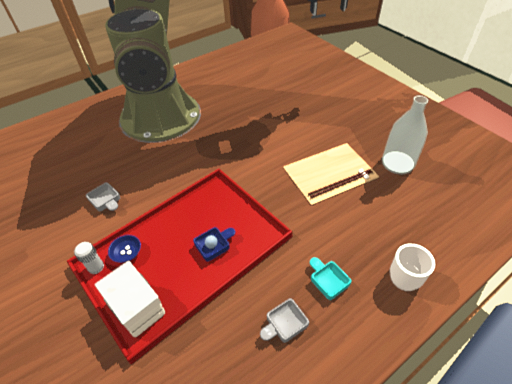

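View pics/top0.png

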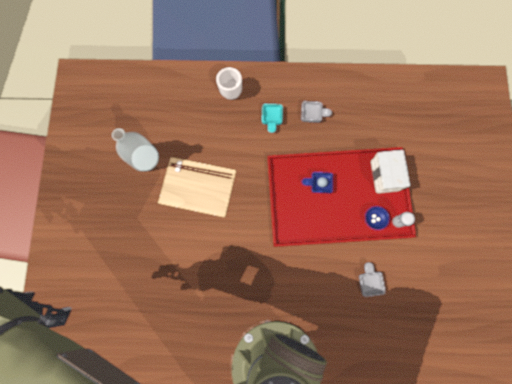

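The dish with the ball is at (322,183) in the top view, with its handle to the left (+y). The mat is at (198,187), chopsticks along its upper edge (+x). Next I'll measure them.

```bash
cat > h.py <<'E'
import numpy as np,cv2
def load(n): return dict(np.load(f"/tmp/{n}.npz"))
def cloud(d):
    z=d["depth"];v,u=np.mgrid[:384,:512]
    P=np.stack([(u-d["cx"])/d["fx"]*z,(v-d["cy"])/d["fy"]*z,z],-1)
    return P@d["pose"][:3,:3].T+d["pose"][:3,3]
def toplane(d,uv,h):
    uv=np.atleast_2d(uv).astype(float)
    r=np.c_[(uv[:,0]-d["cx"])/d["fx"],(uv[:,1]-d["cy"])/d["fy"],np.ones(len(uv))]@d["pose"][:3,:3].T
    o=d["pose"][:3,3]; return o+r*((h-o[2])/r[:,2])[:,None]
E
python3 - <<'E'
from h import *
for n in("scene0","top0"):
    d=load(n);f=d["frame"];P=cloud(d);hsv=cv2.cvtColor(f,cv2.COLOR_BGR2HSV)
    def rep(nm,m,h):
        m=cv2.morphologyEx(m.astype(np.uint8),cv2.MORPH_CLOSE,np.ones((3,3)))
        k,l,s,c=cv2.connectedComponentsWithStats(m)
        for i in range(1,k):
            if s[i,4]<60: continue
            cs=max(cv2.findContours((l==i).astype(np.uint8),0,1)[0],key=cv2.contourArea)[:,0]
            w=toplane(d,cs,h)[:,:2].astype(np.float32); r=cv2.minAreaRect(w)
            print(n,nm,s[i],np.round(c[i]),"rect",np.round(r[0],1),np.round(r[1],1),round(r[2],1),"z",np.round(np.percentile(P[l==i][:,2],[5,50,95]),1))
    H,S,V=[hsv[...,i].astype(int) for i in range(3)]
    rep("blue",(H>110)&(H<130)&(S>120)&(V>40),30)
    rep("red",((H<6)|(H>174))&(S>200)&(V>100),24)
    rep("mat",(H>12)&(H<30)&(S>60)&(S<150)&(V>170),4)
    if n=="top0": crop=f[120:260,150:420]
    else: crop=f[130:300,180:380]
    cv2.imwrite(f"pics/{n}_c.png",cv2.resize(crop,None,fx=2.9,fy=2.9,interpolation=2))
E
```

```text
scene0 blue [194 228  40  33 633] [214. 243.] rect [ 532.9 -115.5] [91.1 67.8] 88.4 z [20.5 27.3 35.6]
scene0 blue [109 236  32  26 525] [124. 248.] rect [ 425.5 -290.2] [66.  64.6] 52.4 z [14.8 20.7 30.2]
scene0 red [   67   169   225   194 14788] [187. 251.] rect [ 496.5 -184.4] [284.7 417.4] 4.8 z [ 8.8 11.  24.4]
scene0 mat [ 344   41  102   62 1059] [384.  67.] rect [273.6 762.8] [ 92.2 459.7] 82.2 z [-364.3 -359.2   -0.5]
scene0 mat [ 283  143   95   62 2604] [327. 170.] rect [515.1 253.5] [213.6 154.6] 79.3 z [2.  4.7 6.9]
scene0 mat [476 258  36  54 270] [494. 288.] rect [965.6 303.3] [ 29.5 157.1] 3.9 z [-412.2 -407.    -6.1]
scene0 mat [427 338  43  46 114] [453. 357.] rect [1000.3   89.8] [  6.4 128. ] 0.1 z [-362.6 -359.5 -356.1]
top0 blue [303 173  29  19 301] [319. 182.] rect [ 529.3 -116.3] [55.8 85.2] 1.2 z [19.5 24.8 35.2]
top0 blue [367 207  22  22 264] [377. 217.] rect [ 425.5 -293.5] [61.7 62.9] 88.0 z [14.6 20.6 29. ]
top0 red [ 269  149  140   68 2220] [342. 174.] rect [ 522.3 -178.9] [209.7 406.4] 5.3 z [ 7.5 10.7 20. ]
top0 red [381 223  32  15 220] [398. 232.] rect [ 391.3 -348.1] [41.3 90.2] 5.1 z [ 7.5 11.1 24.9]
top0 mat [ 52  58  99  40 166] [89. 65.] rect [931.9 616.9] [127.6 342.4] 24.4 z [-3.606e+02 -1.000e-01  4.400e+00]
top0 mat [288  61 224  38 285] [410.  66.] rect [ 942.5 -396. ] [731.2 116. ] 80.8 z [-362.4   -0.8    3.2]
top0 mat [ 157  158   80   60 3298] [198. 188.] rect [514.  252.4] [217.7 157.8] 79.1 z [0.8 5.  9.9]
```

```bash
python3 - <<'E'
from h import *
d=load("top0");f=d["frame"]
cv2.imwrite("pics/top0_dish.png",cv2.resize(f[160:210,290:350],None,fx=10,fy=10,interpolation=2))
d=load("scene0");f=d["frame"]
cv2.imwrite("pics/scene0_dish.png",cv2.resize(f[220:270,185:245],None,fx=10,fy=10,interpolation=2))
E
```

```text
(no output)
```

View pics/top0_dish.png

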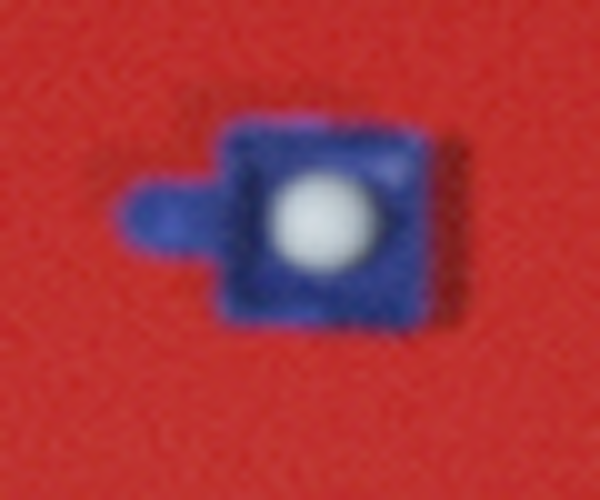

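View pics/scene0_dish.png

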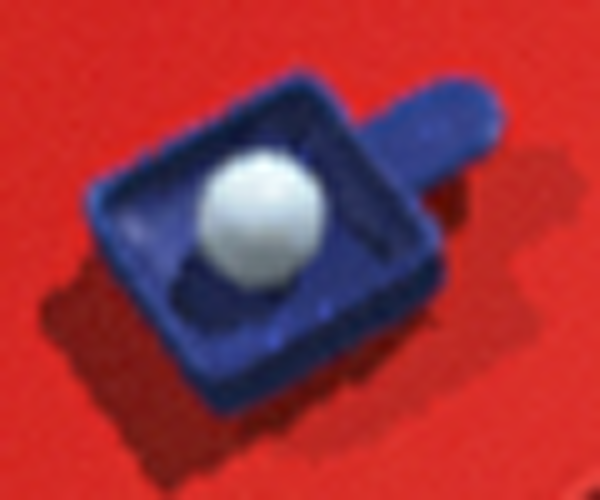

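View pics/top0_c.png

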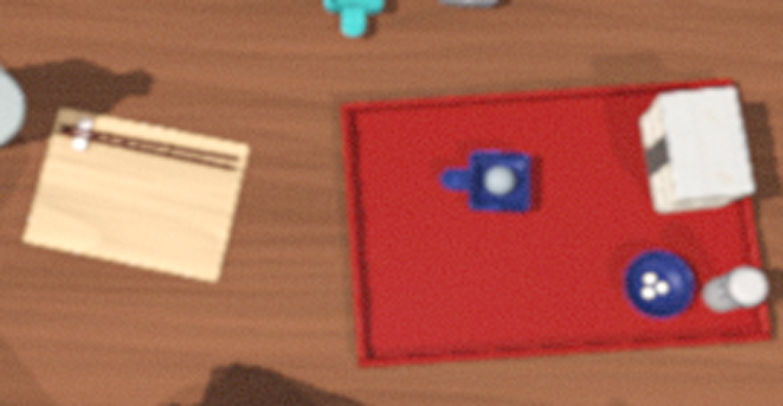

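```bash
cat > fit.py <<'E'
from h import *
from scipy.optimize import minimize
def proj(d,P):
    T=d["pose"];c=(P-T[:3,3])@T[:3,:3]
    return np.c_[d["fx"]*c[:,0]/c[:,2]+d["cx"],d["fy"]*c[:,1]/c[:,2]+d["cy"]]
S=8
def hullmask(d,P,roi,m):
    uv=(proj(d,P)-[roi[0]-.5,roi[1]-.5])*S
    h=cv2.convexHull(uv.astype(np.float32)).astype(np.int32)
    cv2.fillConvexPoly(m,h,1)
def box(x0,x1,y0,y1,z0,z1): return np.array([[x,y,z] for x in(x0,x1) for y in(y0,y1) for z in(z0,z1)],float)
def dishparts():
    t=np.linspace(-np.pi/2,np.pi/2,9)
    lug=np.array([[50+12*np.cos(a),12*np.sin(a),z] for a in t for z in(15,21)]+[[25,s*12,z] for s in(-1,1) for z in(15,21)])
    g=np.random.default_rng(0).normal(size=(300,3));g/=np.linalg.norm(g,axis=1)[:,None]
    return [np.vstack([box(-31,31,-31,31,5,24),box(-27,27,-27,27,0,5)]),lug,g*14+[0,0,23]]
def model(d,p,z,parts,roi):
    c,s=np.cos(p[2]),np.sin(p[2]);R=np.array([[c,-s,0],[s,c,0],[0,0,1]])
    m=np.zeros(((roi[3]-roi[1])*S,(roi[2]-roi[0])*S),np.uint8)
    for q in parts: hullmask(d,q@R.T+[p[0],p[1],z],roi,m)
    return cv2.resize(m.astype(np.float32),None,fx=1/S,fy=1/S,interpolation=cv2.INTER_AREA)
def fit(ds,masks,rois,p0,z,parts):
    f=lambda p:sum(np.abs(model(d,p*[1,1,.02],z,parts,r)-m[r[1]:r[3],r[0]:r[2]]).sum() for d,m,r in zip(ds,masks,rois))
    p0=np.array(p0)/[1,1,.02]
    best=None
    for k in range(3):
        r=minimize(f,p0 if best is None else best.x,method="Nelder-Mead",options=dict(initial_simplex=(p0 if best is None else best.x)+np.array([[0,0,0],[6,0,0],[0,6,0],[0,0,6]])*(1 if k!=1 else -1)))
        if best is None or r.fun<best.fun: best=r
    return best.x*[1,1,.02],best.fun
E
python3 - <<'E'
from fit import *
D=[load("scene0"),load("top0")]
R=[(180,215,250,280),(290,160,350,210)];RM=[(270,130,385,210),(145,145,250,225)]
M=[];MM=[]
for d,r,rm in zip(D,R,RM):
    h=cv2.cvtColor(d["frame"],cv2.COLOR_BGR2HSV).astype(int);f=d["frame"].astype(int)
    # not red: blue channel comparatively high
    M.append((f[...,0]>f[...,2]*0.62).astype(float))
    Z=cv2.GaussianBlur(d["frame"],(0,0),.5).astype(int)
    m=((h[...,0]>10)&(h[...,0]<32)&(Z[...,1]>110)&(Z.sum(-1)>330)).astype(np.uint8)
    m2=np.zeros_like(m);m2[rm[1]:rm[3],rm[0]:rm[2]]=m[rm[1]:rm[3],rm[0]:rm[2]]
    cs=max(cv2.findContours(m2,0,1)[0],key=cv2.contourArea);hh=np.zeros_like(m);cv2.fillConvexPoly(hh,cv2.convexHull(cs),1);MM.append(hh.astype(float))
for idx in([0],[1],[0,1]):
    g=lambda L:[L[i] for i in idx]
    p,c=fit(g(D),g(M),g(R),[531,-130,1.57],10,dishparts());print("dish",p,np.degrees(p[2]),c,[M[i][R[i][1]:R[i][3],R[i][0]:R[i][2]].sum() for i in idx])
    p,c=fit(g(D),g(MM),g(RM),[514,253,-.18],0,[box(-75,75,-105,105,0,4)]);print("mat",p,np.degrees(p[2]),c,[MM[i].sum() for i in idx])
# ball
for d,r in zip(D,R):
    f=d["frame"][r[1]:r[3],r[0]:r[2]].astype(int);m=(f[...,1]>120)
    v,u=np.nonzero(m);print("ball",toplane(d,[u.mean()+r[0],v.mean()+r[1]],33),m.sum())
E
```

```text
dish [ 529.52160029 -128.71233608    1.5441361 ] 88.47248130734921 66.109375 [np.float64(881.0)]
mat [ 5.14717009e+02  2.52318647e+02 -1.76433678e-01] -10.108905107423872 209.046875 [np.float64(3441.0)]
dish [ 530.871224   -130.45367681    1.56952941] 89.92741098627967 28.15625 [np.float64(522.0)]
mat [ 5.10140602e+02  2.52740812e+02 -1.86894043e-01] -10.708239874789165 459.859375 [np.float64(3700.0)]
dish [ 529.7968754  -129.79019975    1.54213207] 88.35765889314575 107.0 [np.float64(881.0), np.float64(522.0)]
mat [ 5.13363213e+02  2.53688345e+02 -1.84583158e-01] -10.575835938334475 683.140625 [np.float64(3441.0), np.float64(3700.0)]
ball [[ 526.67393026 -127.64928029   33.        ]] 111
ball [[ 529.84262429 -129.52018992   33.        ]] 78
```

```bash
python3 - <<'E'
from h import *
for n,o,pts in(("scene0",(185,220),[(298,72),(92,195),(215,378),(440,247)]),("top0",(290,160),[(220,122),(218,325),(425,330),(432,127)])):
    d=load(n);uv=(np.array(pts)+.5)/10-.5+np.array(o)
    w=toplane(d,uv,34)[:,:2];print(n,np.round(w,1).tolist(),w.mean(0))
    for i in range(4):
        e=w[(i+1)%4]-w[i];print(np.degrees(np.arctan2(e[1],e[0]))%90,np.linalg.norm(e))
E
python3 - <<'E'
import sys;sys.path.insert(0,'.')
from fit import *
D=[load("scene0"),load("top0")]
for k,(d,o,w) in enumerate(zip(D,[(185,220),(290,160)],[(60,50)]*2)):
    img=cv2.resize(d["frame"][o[1]:o[1]+50,o[0]:o[0]+60],None,fx=12,fy=12,interpolation=2)
    for yaw,col in((88.4,(0,255,255)),(90,(0,255,0))):
        a=np.radians(yaw);c,s=np.cos(a),np.sin(a);Rm=np.array([[c,-s,0],[s,c,0],[0,0,1]])
        q=np.array([[-31,-31,24],[31,-31,24],[31,31,24],[-31,31,24],[62,0,21]],float)@Rm.T+[530,-129.7,10]
        uv=((proj(d,q)-o+.5)*12-.5).astype(int)
        cv2.polylines(img,[uv[:4]],True,col,1);cv2.circle(img,tuple(uv[4].tolist()),3,col,1)
    cv2.imwrite(f"pics/ov{k}.png",img)
E
```

```text
scene0 [[501.2, -101.6], [501.7, -156.1], [558.8, -158.6], [560.6, -101.9]] [ 530.57438985 -129.54654997]
0.5111843856865619 54.45970410349804
87.52010216680806 57.23850897657461
88.2140036502153 56.74792496603753
89.79388733753231 59.43979498816487
top0 [[559.7, -99.1], [497.0, -98.2], [496.8, -159.9], [559.5, -163.1]] [ 528.2691989  -130.07068666]
89.20677100419667 62.746033922682834
89.84421587449928 61.74190265124784
87.16907632789459 62.78885857111035
89.82476498255956 63.9743853540347
```

View pics/ov0.png

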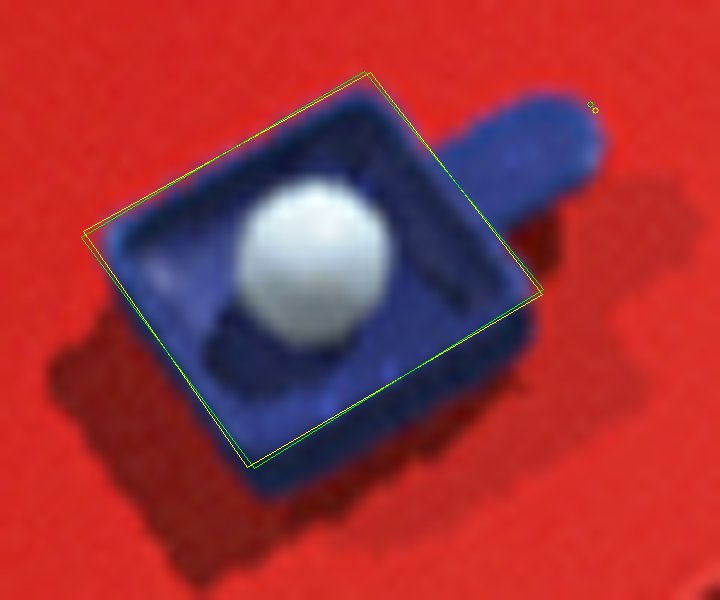

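View pics/ov1.png

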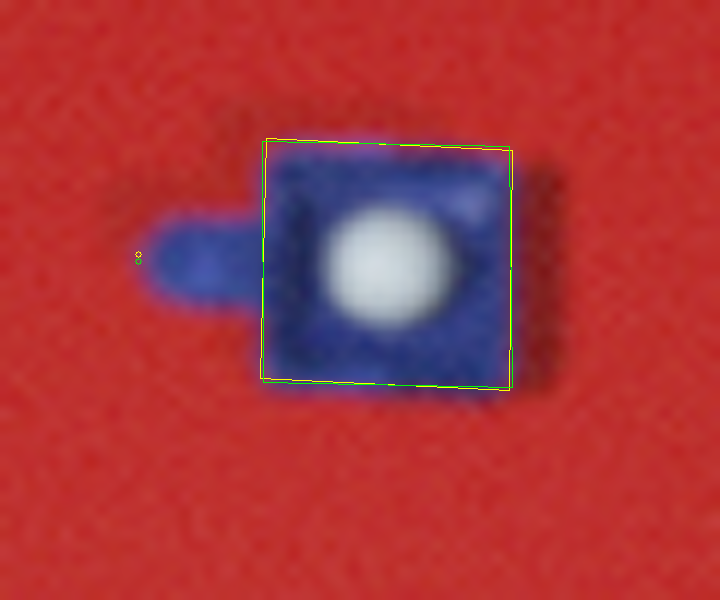

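```bash
python3 - <<'E'
from station import manip
from h import *
from scipy.spatial.transform import Rotation as R
s=manip.state();q=s["tool_rot"];r=R.from_quat([q[1],q[2],q[3],q[0]]);M=r.as_matrix();print(np.round(M,3))
ang=np.degrees(np.arctan2(M[1,0],M[0,0]));print("toolx yaw",ang, "q1",np.degrees(s["q"][0]),"q6",np.degrees(s["q"][5]))
d=load("scene0");print("pitcher base",toplane(d,[398,162],0))
print("shift in tool",np.round(M.T@(np.array([529.5,-129.7,160])-s["tool_pos"]),1))
E
```

```text
[[ 0.336 -0.    -0.942]
 [ 0.942 -0.001  0.336]
 [-0.001 -1.     0.   ]]
toolx yaw 70.36057334789594 q1 66.54434665795307 q6 -3.8157702994930527
pitcher base [[602.39568393 428.92889716   0.        ]]
shift in tool [-493.9   71.3 -542.3]
```

Emit:
play_rows(steps=[[-3,0,-3,0,0.007,0],[-12,2,-13,0,0.03,0],[-27,4,-29,0,0.068,0],[-47,7,-52,0,0.119,0],[-72,10,-79,0,0.182,0],[-102,15,-112,0,0.257,0],[-135,19,-148,0,0.34,0],[-171,25,-187,0,0.43,0],[-208,30,-229,0,0.526,0],[-247,36,-271,0,0.623,0],[-286,41,-313,0,0.72,0],[-324,46,-355,0,0.816,0],[-359,52,-394,0,0.906,0],[-392,56,-430,0,0.989,0],[-422,61,-463,0,1.064,0],[-447,64,-490,0,1.127,0],[-467,67,-513,0,1.178,0],[-482,69,-529,0,1.216,0],[-491,71,-539,0,1.239,0],[-494,71.3,-542.3,0,1.2455,0]], gripper=1.0, newtons=30)

```text
time_s: 2.6
tool_pos: [529.5, -129.8, 159.8]
tool_rot: [0.707, -0.707, 0.007, -0.006]
contact_force: [-0.0, -0.6, 0.3]
width: 85.3
```

Emit:
play_rows(steps=[[0,5,0,0,0,0],[0,15,0,0,0,0],[0,30,0,0,0,0],[0,50,0,0,0,0],[0,70,0,0,0,0],[0,85,0,0,0,0],[0,95,0,0,0,0],[0,100,0,0,0,0],[0,100,0,0,0,0]])

```text
time_s: 3.72
tool_pos: [529.7, -129.6, 60.0]
tool_rot: [-0.707, 0.707, -0.006, 0.006]
contact_force: [0.2, -0.4, -0.3]
width: 85.6
```

```bash
cat > snap.py <<'E'
import sys
from station import manip
from h import *
from scipy.spatial.transform import Rotation as R
s=manip.state();q=s["tool_rot"];M=R.from_quat([q[1],q[2],q[3],q[0]]).as_matrix()
print("t",s["time_s"],"pos",np.round(s["tool_pos"],2),"yaw",np.degrees(np.arctan2(M[1,0],M[0,0])),"down",np.round(M[:,1],4),"F",np.round(s["contact_force"],2),"w",s["width"],"q",np.round(s["q"],3))
k=sys.argv[1]
for n in("scene","top"):
    d=manip.get_image(n);cv2.imwrite(f"pics/{n}{k}.png",d["frame"]);np.savez(f"/tmp/{n}{k}.npz",**d)
E
cat > crop.py <<'E'
import sys
from h import *
n=sys.argv[1];u,v,w,h,f=map(int,sys.argv[2:7])
cv2.imwrite(f"pics/{n}_{u}_{v}_{f}.png",cv2.resize(load(n)["frame"][v:v+h,u:u+w],None,fx=f,fy=f,interpolation=2))
E
python3 snap.py 1; python3 crop.py scene1 160 190 100 80 7;python3 crop.py top1 270 150 100 70 7
```

```text
t 3.725 pos [ 529.65 -129.56   60.02] yaw -1.002871239646638 down [ 1.e-04 -0.e+00 -1.e+00] F [ 0.18 -0.41 -0.28] w 85.60643395635431 q [-0.307  0.493  1.688  0.     0.96  -0.29 ]
```

View pics/scene1_160_190_7.png

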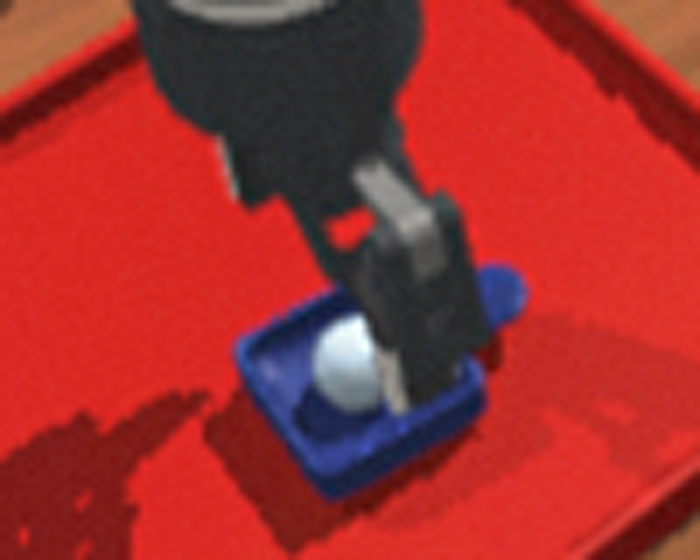

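View pics/top1.png

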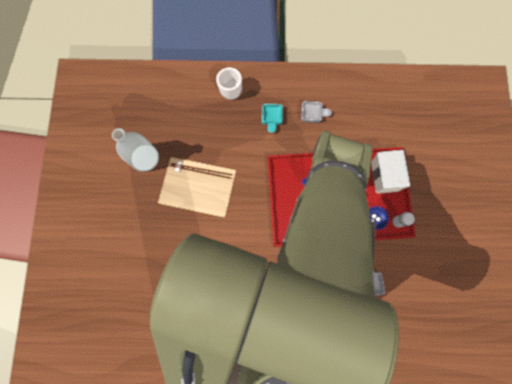

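```bash
python3 - <<'E'
from fit import *
d=load("scene1");o=np.array([160,190])
T=[529.65,-129.56]
for z in(60,66,70,73,76): 
  for x in (42.7,57):
    q=np.array([[T[0]+x,T[1]-11,z],[T[0]+x,T[1]+11,z]]);print(z,x,np.round((proj(d,q)-o+.5)*7-.5).tolist())
P=cloud(d)
for (u,v) in [(400,405),(405,380),(435,390),(440,330),(420,400),(430,270)]:
    uu,vv=int((u+.5)/7+160),int((v+.5)/7+190);print((u,v),np.round(P[vv,uu],1))
cv2.imwrite("pics/sc1big.png",cv2.resize(d["frame"][225:270,185:240],None,fx=14,fy=14,interpolation=2)[:600])
E
```

```text
60 42.7 [[389.0, 428.0], [451.0, 390.0]]
60 57 [[414.0, 461.0], [477.0, 423.0]]
66 42.7 [[386.0, 418.0], [449.0, 379.0]]
66 57 [[412.0, 451.0], [475.0, 412.0]]
70 42.7 [[385.0, 410.0], [447.0, 372.0]]
70 57 [[411.0, 443.0], [474.0, 404.0]]
73 42.7 [[384.0, 405.0], [446.0, 367.0]]
73 57 [[410.0, 438.0], [473.0, 399.0]]
76 42.7 [[383.0, 399.0], [445.0, 361.0]]
76 57 [[409.0, 433.0], [472.0, 393.0]]
(400, 405) [ 580.3 -138.    82.1]
(405, 380) [ 580.4 -136.7   92.1]
(435, 390) [ 585.3 -128.6   86.8]
(440, 330) [ 597.3 -130.9  131.9]
(420, 400) [ 588.4 -135.    89.2]
(430, 270) [ 600.  -130.9  164.6]
```

View pics/sc1big.png

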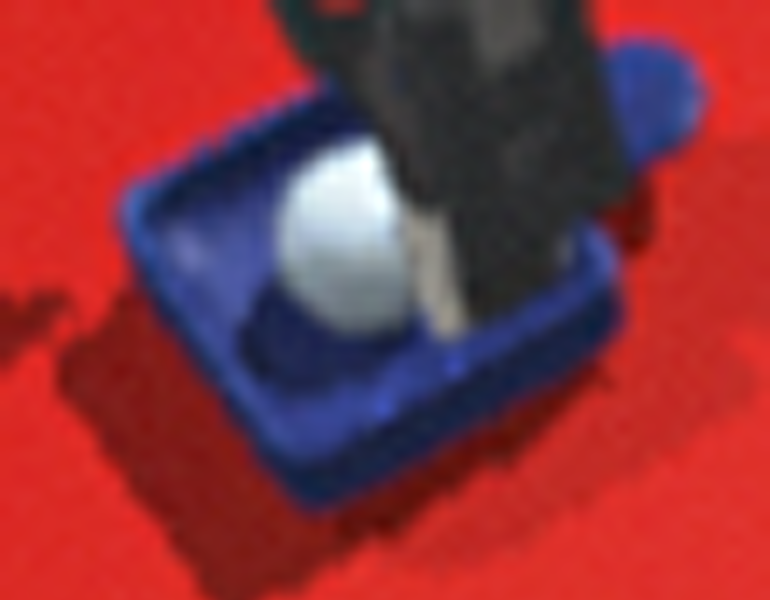

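Scene view: the finger is over the dish's handle side centreline, its pad tip at about (216,249), and the ball is undisturbed. I'll descend astride the dish at full opening, then narrow part way and check the centring.

Emit:
play_rows(steps=[[0,3,0,0,0,0],[0,9,0,0,0,0],[0,17,0,0,0,0],[0,26,0,0,0,0],[0,35,0,0,0,0],[0,42,0,0,0,0],[0,47,0,0,0,0],[0,50,0,0,0,0],[0,50,0,0,0,0]])

```text
time_s: 4.95
tool_pos: [529.5, -129.5, 9.9]
tool_rot: [0.707, -0.707, 0.006, -0.006]
contact_force: [-0.1, -0.1, -0.2]
width: 85.7
```

Emit:
play_rows(steps=[[0,0,0,0,0,0],[0,0,0,0,0,0],[0,0,0,0,0,0],[0,0,0,0,0,0]], gripper=0.84)

```text
time_s: 5.45
tool_pos: [529.6, -129.6, 10.1]
tool_rot: [-0.707, 0.707, -0.006, 0.006]
contact_force: [-0.9, 0.1, -0.2]
width: 71.6
```

```bash
python3 snap.py 2; python3 - <<'E'
from h import *
cv2.imwrite("pics/sc2big.png",cv2.resize(load("scene2")["frame"][220:270,180:240],None,fx=12,fy=12,interpolation=2))
E
```

```text
t 5.45 pos [ 529.59 -129.57   10.05] yaw -1.0038596373373119 down [ 1.e-04 -0.e+00 -1.e+00] F [-0.87  0.13 -0.24] w 71.61282816499968 q [-0.307  0.575  1.704 -0.     0.862 -0.29 ]
```

View pics/sc2big.png

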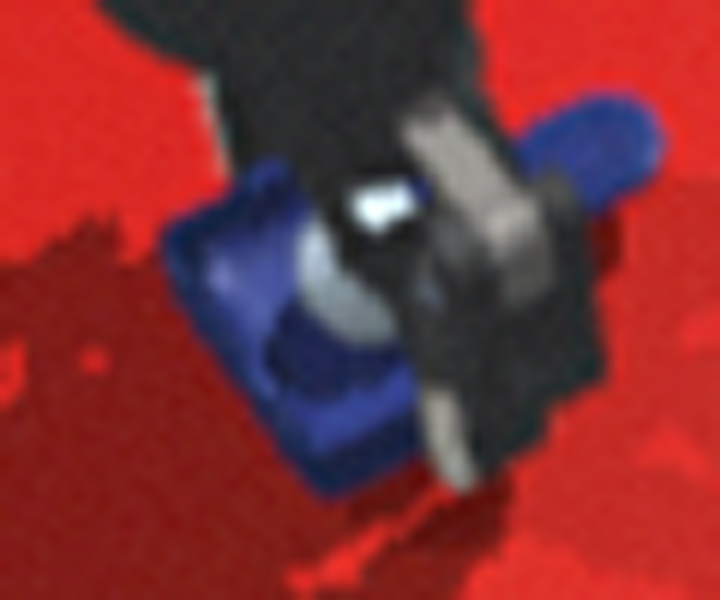

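```bash
python3 - <<'E'
from fit import *
d=load("scene2");o=np.array([180,220])
f=lambda q:np.round((proj(d,np.array(q,float))-o+.5)*12-.5,1).tolist()
print("pad inner tip -y", f([[529.6+35.8,-140.6,18],[529.6+35.8,-140.6,15]]))
print("pad outer", f([[529.6+35.8+8,-140.6,18]]))
for cx in(528.5,530.5): print(cx,"wall bottom corners",f([[cx+31,-160.7,10],[cx+31,-140.6,10],[cx+31,-98.7,10],[cx+31,-160.7,15],[cx+31,-140.6,15]]),"rim",f([[cx+31,-160.7,34],[cx+31,-140.6,34],[cx-31,-160.7,34]]))
E
```

```text
pad inner tip -y [[433.0, 471.9], [434.9, 480.4]]
pad outer [[456.4, 502.5]]
528.5 wall bottom corners [[327.6, 530.7], [420.9, 472.2], [610.0, 353.7], [323.9, 516.8], [417.8, 458.1]] rim [[309.8, 462.5], [405.5, 403.3], [137.8, 231.9]]
530.5 wall bottom corners [[333.2, 538.4], [426.7, 479.7], [615.9, 360.9], [329.6, 524.5], [423.6, 465.7]] rim [[315.6, 470.3], [411.4, 410.9], [143.2, 239.0]]
```

Allowing for the camera bias seen at the finger, the dish centre is within about 1 mm of the jaw centre. Shifting 0.5 mm and closing in stages.

Emit:
play_rows(steps=[[-0.5,0,0,0,0,0],[-0.5,0,0,0,0,0],[-0.5,0,0,0,0,0]], gripper=0.76, newtons=25)

```text
time_s: 5.92
tool_pos: [529.5, -129.6, 10.3]
tool_rot: [-0.707, 0.707, -0.006, 0.007]
contact_force: [3.3, 1.3, 4.5]
width: 65.1
```

Emit:
play_rows(steps=[[0,0,0,0,0,0],[0,0,0,0,0,0],[0,0,0,0,0,0],[0,0,0,0,0,0]], gripper=0.6, newtons=30)

```text
time_s: 6.42
tool_pos: [529.6, -129.6, 10.9]
tool_rot: [-0.707, 0.707, -0.006, 0.007]
contact_force: [-0.3, 1.3, 11.7]
width: 63.0
```

```bash
python3 snap.py 3; python3 - <<'E'
from h import *
cv2.imwrite("pics/sc3big.png",cv2.resize(load("scene3")["frame"][220:270,180:240],None,fx=12,fy=12,interpolation=2))
E
```

```text
t 6.425 pos [ 529.6  -129.62   10.86] yaw -1.0047624860247177 down [ 1.4e-03 -3.0e-04 -1.0e+00] F [-0.28  1.26 11.73] w 62.966421887220875 q [-0.307  0.573  1.705  0.     0.862 -0.29 ]
```

View pics/sc3big.png

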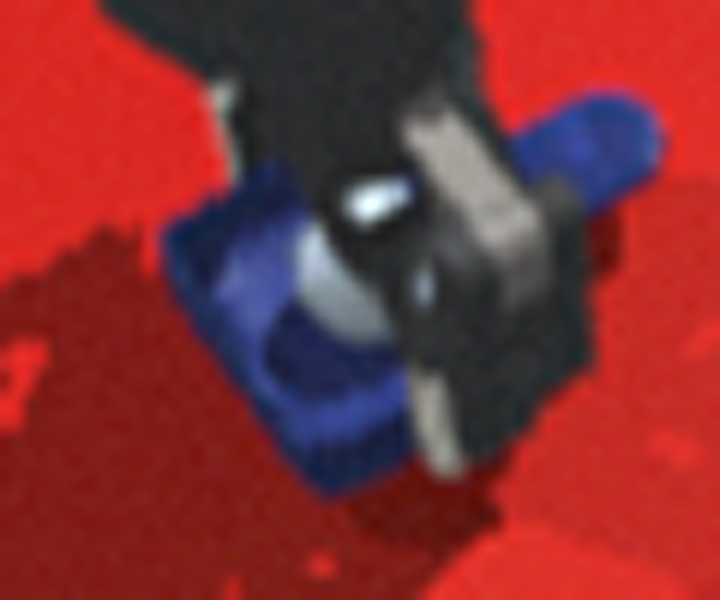

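Gripped at 63 mm. There is an upward reaction of about 12 N because the pads swing forward against the floor-supported dish. Lifting straight up, smoothly.

Emit:
play_rows(steps=[[0,-0.1,0,0,0,0],[0,-0.8,0,0,0,0],[0,-2.3,0,0,0,0],[0,-5.1,0,0,0,0],[0,-9.1,0,0,0,0],[0,-14.3,0,0,0,0],[0,-20.7,0,0,0,0],[0,-27.9,0,0,0,0],[0,-35.8,0,0,0,0],[0,-44,0,0,0,0],[0,-52.2,0,0,0,0],[0,-60.1,0,0,0,0],[0,-67.3,0,0,0,0],[0,-73.7,0,0,0,0],[0,-78.9,0,0,0,0],[0,-82.9,0,0,0,0],[0,-85.7,0,0,0,0],[0,-87.2,0,0,0,0],[0,-87.9,0,0,0,0],[0,-88,0,0,0,0]])

```text
time_s: 9.02
tool_pos: [529.0, -129.5, 97.9]
tool_rot: [0.707, -0.707, 0.006, -0.006]
contact_force: [-0.1, -0.5, -1.3]
width: 62.8
```

```bash
python3 snap.py 4; python3 - <<'E'
from h import *
cv2.imwrite("pics/sc4big.png",cv2.resize(load("scene4")["frame"][170:270,160:260],None,fx=6,fy=6,interpolation=2))
E
```

```text
t 9.025 pos [ 529.02 -129.53   97.9 ] yaw -1.0038047942032424 down [-1.e-04  0.e+00 -1.e+00] F [-0.13 -0.49 -1.25] w 62.757596052303064 q [-0.307  0.436  1.669  0.     1.037 -0.29 ]
```

View pics/sc4big.png

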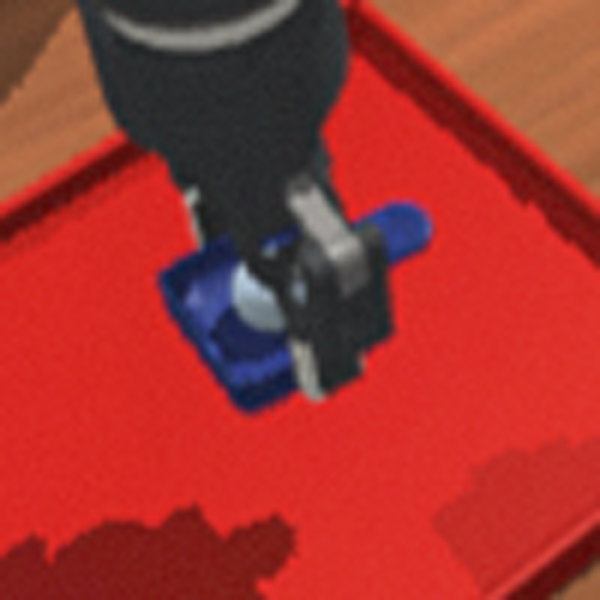

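Lifted straight up: 88 mm, lateral change under 1 mm, yaw unchanged. The ball is central. Carrying it in three gentle strokes.

Emit:
play_rows(steps=[[0,0,0.1,0,0,0],[-0.1,0,1.1,0,0,0],[-0.2,0,3.4,0,0,0],[-0.4,0,7.4,0,0,0],[-0.8,0,13.2,0,0,0],[-1.2,0,20.8,0,0,0],[-1.7,0,30,0,0,0],[-2.3,0,40.4,0,0,0],[-3,0,51.8,0,0,0],[-3.7,0,63.7,0,0,0],[-4.4,0,75.6,0,0,0],[-5.1,0,87,0,0,0],[-5.7,0,97.4,0,0,0],[-6.2,0,106.6,0,0,0],[-6.6,0,114.2,0,0,0],[-7,0,120,0,0,0],[-7.2,0,124,0,0,0],[-7.3,0,126.3,0,0,0],[-7.4,0,127.3,0,0,0],[-7.4,0,127.4,0,0,0]])

```text
time_s: 11.62
tool_pos: [523.9, -2.1, 98.0]
tool_rot: [-0.707, 0.707, -0.006, 0.006]
contact_force: [0.2, 0.5, -1.7]
width: 62.7
```

Emit:
play_rows(steps=[[0,0,0.1,0,0,0],[-0.1,0,1.1,0,0,0],[-0.2,0,3.4,0,0,0],[-0.4,0,7.4,0,0,0],[-0.8,0,13.2,0,0,0],[-1.2,0,20.8,0,0,0],[-1.7,0,30,0,0,0],[-2.3,0,40.4,0,0,0],[-3,0,51.8,0,0,0],[-3.7,0,63.7,0,0,0],[-4.4,0,75.6,0,0,0],[-5.1,0,87,0,0,0],[-5.7,0,97.4,0,0,0],[-6.2,0,106.6,0,0,0],[-6.6,0,114.2,0,0,0],[-7,0,120,0,0,0],[-7.2,0,124,0,0,0],[-7.3,0,126.3,0,0,0],[-7.4,0,127.3,0,0,0],[-7.4,0,127.4,0,0,0]])

```text
time_s: 14.12
tool_pos: [518.7, 125.4, 98.0]
tool_rot: [-0.707, 0.707, -0.006, 0.006]
contact_force: [-0.7, 0.3, -1.8]
width: 62.9
```

Emit:
play_rows(steps=[[0,0,0.1,0,0,0],[-0.1,0,1.1,0,0,0],[-0.2,0,3.4,0,0,0],[-0.4,0,7.4,0,0,0],[-0.8,0,13.2,0,0,0],[-1.2,0,20.8,0,0,0],[-1.7,0,30,0,0,0],[-2.3,0,40.4,0,0,0],[-3,0,51.8,0,0,0],[-3.7,0,63.7,0,0,0],[-4.4,0,75.6,0,0,0],[-5.1,0,87,0,0,0],[-5.7,0,97.4,0,0,0],[-6.2,0,106.6,0,0,0],[-6.6,0,114.2,0,0,0],[-7,0,120,0,0,0],[-7.2,0,124,0,0,0],[-7.3,0,126.3,0,0,0],[-7.4,0,127.3,0,0,0],[-7.4,0,127.4,0,0,0]])

```text
time_s: 16.62
tool_pos: [513.6, 252.9, 98.0]
tool_rot: [-0.707, 0.707, -0.006, 0.006]
contact_force: [0.4, 0.2, -1.2]
width: 62.6
```

```bash
python3 snap.py 5; python3 - <<'E'
from h import *
cv2.imwrite("pics/sc5big.png",cv2.resize(load("scene5")["frame"][90:220,260:420],None,fx=4,fy=4,interpolation=2))
E
```

```text
t 16.625 pos [513.58 252.93  98.01] yaw -1.0069485302754697 down [ 0. -0. -1.] F [ 0.4   0.21 -1.21] w 62.60219041684847 q [ 0.394  0.49   1.587 -0.     1.065  0.411]
```

View pics/sc5big.png

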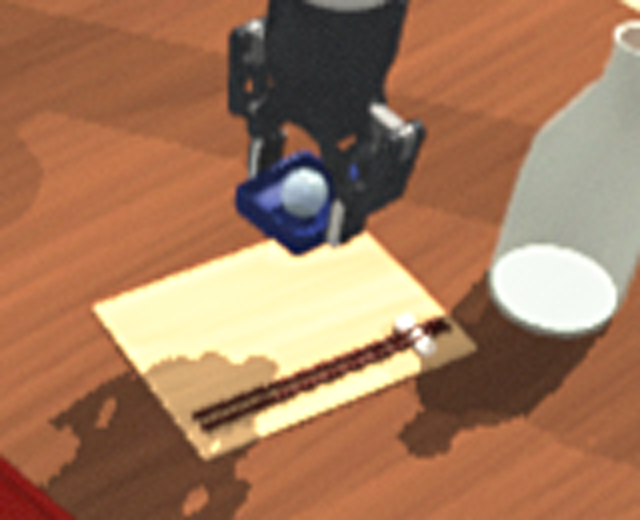

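Over the mat, with the ball still central and the chopsticks and pitcher clear. Now the turn, in two slow halves.

Emit:
play_rows(steps=[[0,0,0,0,0.001,0],[0,0,0,0,0.0075,0],[0,0,0,0,0.023,0],[0,0,0,0,0.05,0],[0,0,0,0,0.09,0],[0,0,0,0,0.142,0],[0,0,0,0,0.205,0],[0,0,0,0,0.276,0],[0,0,0,0,0.354,0],[0,0,0,0,0.435,0],[0,0,0,0,0.516,0],[0,0,0,0,0.594,0],[0,0,0,0,0.665,0],[0,0,0,0,0.728,0],[0,0,0,0,0.78,0],[0,0,0,0,0.82,0],[0,0,0,0,0.847,0],[0,0,0,0,0.8625,0],[0,0,0,0,0.869,0],[0,0,0,0,0.87,0]])

```text
time_s: 19.23
tool_pos: [513.6, 253.0, 98.0]
tool_rot: [0.639, -0.639, 0.304, -0.304]
contact_force: [0.4, 0.8, -1.5]
width: 62.6
```

Emit:
play_rows(steps=[[0,0,0,0,0.001,0],[0,0,0,0,0.0075,0],[0,0,0,0,0.023,0],[0,0,0,0,0.05,0],[0,0,0,0,0.09,0],[0,0,0,0,0.142,0],[0,0,0,0,0.205,0],[0,0,0,0,0.276,0],[0,0,0,0,0.354,0],[0,0,0,0,0.435,0],[0,0,0,0,0.516,0],[0,0,0,0,0.594,0],[0,0,0,0,0.665,0],[0,0,0,0,0.728,0],[0,0,0,0,0.78,0],[0,0,0,0,0.82,0],[0,0,0,0,0.847,0],[0,0,0,0,0.8625,0],[0,0,0,0,0.869,0],[0,0,0,0,0.87,0]])

```text
time_s: 21.72
tool_pos: [513.6, 253.0, 98.0]
tool_rot: [-0.451, 0.451, -0.544, 0.544]
contact_force: [0.1, 0.0, -2.0]
width: 62.9
```

```bash
python3 snap.py 6; python3 - <<'E'
from fit import *
d=load("scene6");o=np.array([300,100])
cv2.imwrite("pics/sc6big.png",cv2.resize(d["frame"][100:175,280:380],None,fx=8,fy=8,interpolation=2))
# pred overlay
img=cv2.imread("pics/sc6big.png");a=np.radians(-10.7);c,s=np.cos(a),np.sin(a);Rm=np.array([[c,-s,0],[s,c,0],[0,0,1]])
q=np.array([[-31,-31,24],[31,-31,24],[31,31,24],[-31,31,24],[62,0,21],[31,0,21]],float)@Rm.T+[513.6,253,98]
uv=((proj(d,q)-[280,100]+.5)*8-.5).astype(int)
cv2.polylines(img,[uv[:4]],True,(0,255,0),1);cv2.line(img,tuple(uv[4].tolist()),tuple(uv[5].tolist()),(0,255,0),1);cv2.imwrite("pics/sc6ov.png",img)
E
```

```text
t 21.725 pos [513.56 252.97  97.98] yaw -100.69363005412492 down [-0.e+00 -1.e-04 -1.e+00] F [ 0.09  0.03 -2.03] w 62.92867990452287 q [ 0.394  0.49   1.587 -0.     1.065  2.151]
```

View pics/sc6ov.png

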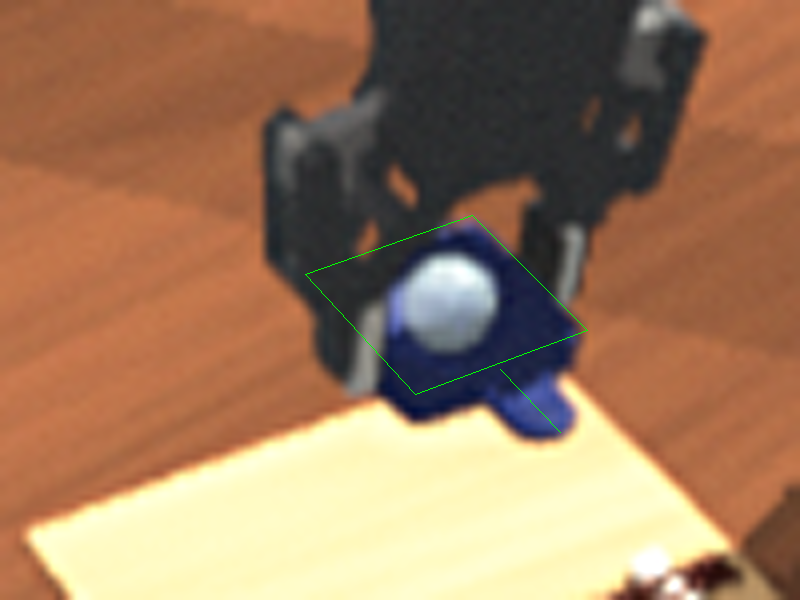

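View pics/scene6.png

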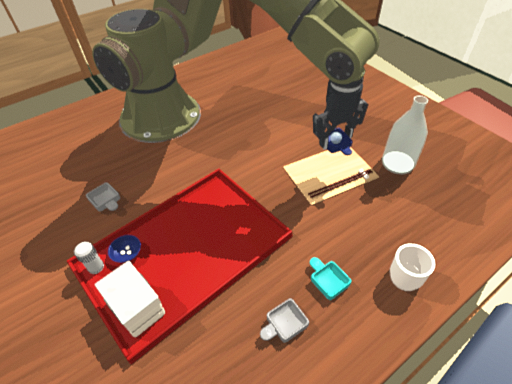

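View pics/top6.png

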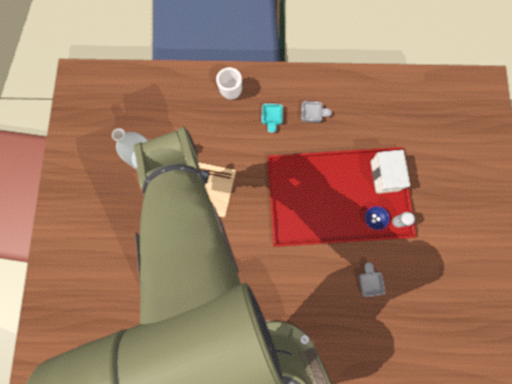

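```bash
python3 - <<'E'
from fit import *
d=load("scene6");o=np.array([280,100])
img=cv2.resize(d["frame"][125:165,320:365],None,fx=14,fy=14,interpolation=2)
t=dishparts()
for yaw,col in((-10.7,(0,255,0)),(-14,(0,255,255)),(-7,(255,0,255))):
    a=np.radians(yaw);c,s=np.cos(a),np.sin(a);Rm=np.array([[c,-s,0],[s,c,0],[0,0,1]])
    for p in([[31,-12,21]]+t[1][::2].tolist()[:0],):pass
    top=np.array([[31,-12,21]]+[[50+12*np.cos(b),12*np.sin(b),21] for b in np.linspace(-np.pi/2,np.pi/2,15)]+[[31,12,21]],float)
    rim=np.array([[31,-31,24],[31,31,24],[31,31,5],[31,-31,5]],float)
    for k,q in enumerate((top,rim)):
        uv=((proj(d,q@Rm.T+[513.6,253,98])-[320,125]+.5)*14-.5+np.array([0,8])).astype(int)
        cv2.polylines(img,[uv],True,col,1)
a=np.radians(-10.7)
u=(proj(d,np.array([[513.6,253,121.]])));print("seat pred crop8",(u-o+.5)*8-.5)
cv2.imwrite("pics/sc6lug.png",img)
f=d["frame"][100:175,280:380].astype(int);m=((f[...,1]>105)&(f[...,0]>110)).astype(np.uint8);m[:, :45]=0;m[:25]=0;m[45:]=0;m[:,65:]=0
v,uu=np.nonzero(m);print("ball obs crop8",uu.mean()*8+4,v.mean()*8+4,m.sum())
E
```

```text
seat pred crop8 [[444.54012976 304.79168296]]
ball obs crop8 437.46031746031747 303.4920634920635 126
```

View pics/sc6lug.png

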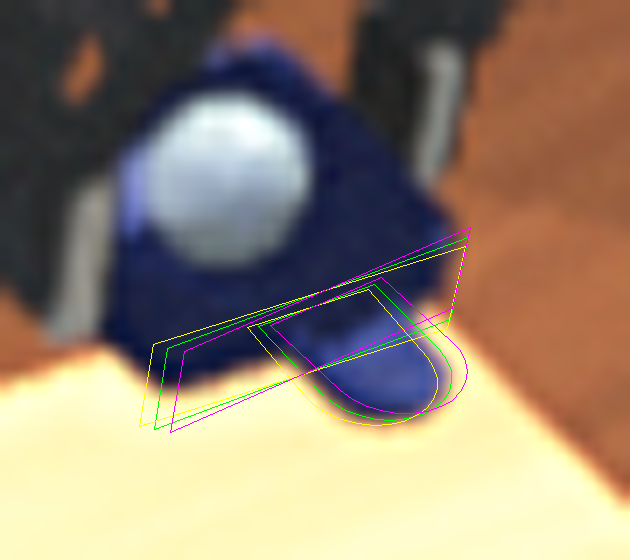

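The handle outline matches the mat direction (-10.7°) to within about 2° and the ball sits in the middle. Holding for a second and rechecking before handing in.

Emit:
play_rows(steps=[[0,0,0,0,0,0],[0,0,0,0,0,0],[0,0,0,0,0,0],[0,0,0,0,0,0],[0,0,0,0,0,0],[0,0,0,0,0,0],[0,0,0,0,0,0],[0,0,0,0,0,0]])

```text
time_s: 22.82
tool_pos: [513.5, 253.0, 97.9]
tool_rot: [-0.451, 0.451, -0.544, 0.544]
contact_force: [-0.0, -0.0, -1.4]
width: 62.6
```

```bash
python3 snap.py 7; python3 - <<'E'
from h import *
a,b=load("scene6"),load("scene7")
for d in(a,b):
    f=d["frame"][100:175,280:380].astype(int);m=((f[...,1]>105)&(f[...,0]>110));m[:, :45]=0;m[:25]=0;m[45:]=0;m[:,65:]=0
    v,u=np.nonzero(m);print(u.mean()+280,v.mean()+100)
# depth plane of dish rim/lug pixels relative z
P=cloud(b);h=cv2.cvtColor(b["frame"],cv2.COLOR_BGR2HSV)
m=(h[...,0]>108)&(h[...,0]<132)&(h[...,1]>100);m[:100]=0;m[175:]=0;m[:,:320]=0;m[:,365:]=0
ax=np.array([np.cos(-.187),np.sin(-.187)])
X=(P[m][:,:2]-[513.6,253])@ax;Z=P[m][:,2]
for lo,hi in((-32,-22),(40,62)): 
    k=(X>lo)&(X<hi);print(lo,hi,k.sum(),np.round(np.percentile(Z[k],[10,50,90]),1) if k.any() else "")
E
```

```text
t 22.825 pos [513.54 252.98  97.95] yaw -100.69504192768908 down [-1.e-04 -1.e-04 -1.e+00] F [-0.02 -0.04 -1.45] w 62.57139959343724 q [ 0.394  0.49   1.587 -0.     1.065  2.151]
334.1825396825397 137.43650793650795
334.1825396825397 137.43650793650795
-32 -22 11 [116.  119.1 122.3]
40 62 46 [117.5 118.7 119.8]
```

```bash
python3 -c "
from station import manip
print(manip.sign_off())"
```

```text
the job is handed in; nothing more can be done
None
```

The job is handed in at about 23 s of the 51 s allowed. The dish is held level and still over the middle of the placemat, its handle towards the guest and the ball in the middle.

- **Grip and lift:** I gripped the dish's two bare sides at 30 N and lifted it 88 mm straight up, with under 1 mm of sideways drift and no change in yaw. Closing the fingers pushed the dish down on the tray with about 12 N, which went away on lifting. Any shift as the jaws closed should be about 1 mm, but I could not measure it.
- **Carry and turn:** I carried it in three gentle strokes to the mat, then turned it 99.7° so the handle points along the mat's measured direction (-10.7°). That is a bit more than a quarter turn because the mat lies turned.
- **Final position:** The tool is at (513.5, 253.0, 97.9) mm with the fingers vertical. The dish's middle is about 110 mm above the table, so its underside is about 94 mm above the mat.
- **Level and handle:** The lug's top reads 118.7 mm in depth, against 119 mm expected if level. Its outline agrees with the intended direction to about 2°.
- **Ball:** It looks central and did not move between two pictures one second apart.
- **Rest of the scene:** In the last pictures everything else looks where it was at the start.

**Disagreements:** The scene camera seemed to be off by 1–1.5 pixels. The single-camera estimates of the dish and mat positions differed by 1–5 mm, and I settled these by comparing with where the fingers appeared in the picture.

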